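# Load the sample carrier and lift it out of its dock by the side catches

## Task

Pick the purple-stoppered sample tube out of the tray and lay it in the cradle on top of the white carrier, letting go of it there; leave the other things in the tray. Then pinch the carrier's two blue side catches together between the fingers and lift the carrier straight out of its dock, with the tube still lying in it. Finish while holding the carrier by its pinched catches, level and still, at least 10 cm above where it sat: do not put it down or let go.

Things in the scene. Friction and masses are not known exactly. Their poses are not given: they have to be found in the camera images.
- tray: White tray, 270 x 174 mm, walls 30 mm high and 4 mm thick, floor 2 mm thick, fixed. Origin: centre of its underside; x along its long side. Tray and dock swap sides of the roller mixer from run to run. In it lie side by side, about 80 mm apart in any order, tube, marker and pen, their lengths roughly along the tray's y, and two small clear sample cups near the long walls.
- tube_mid (a point): Centre of the lying capped sample tube (14 g): 79 mm long along its y axis; clear glass 13 mm thick with white label and pinkish end from about y = -23 mm to +39 mm, purple stopper 16 mm square-round from y = -39 to -23 mm. This point is half-way along and 7.5 mm above its underside. z up as it lies at the start.
- marker_mid (a point): Centre of the white marker pen with black cap, 118 mm long along its y, 17 mm thick; to stay in the tray.
- pen_mid (a point): Centre of the blue ball pen, 140 mm long along its y, 10 mm thick; to stay in the tray.
- dock: White and grey dock, fixed, 136 mm (x) by 100 mm (y). Origin: centre of its underside. The carrier rests 8 mm above it between guides 28 mm high with about 1 mm play. Two lips (44 mm long along x, 32 to 46 mm either side of the middle in y, top 28 mm high) hook over the catches' teeth: the carrier cannot rise unless both catches are pressed in.
- carrier: White tube carrier, 110 x 42 mm floor (x by y), 71 mm high, 0.17 kg, sitting in the dock with its axes along the dock's. Origin at the centre of its underside, z up.
- cradle (a point): Where the tube's centre belongs, 61 mm above the carrier's underside. The tube lies along the carrier's x, either way round, on notched supports at x = +-30 mm (8 mm thick, notch floor 53 mm up, 21 mm wide, flaring to 31 mm at the top, 70 mm up), between end plates at x = +-46 mm, 62 mm high. Between the supports (x = +-26 mm) it is open for fingers down to the catch tops, 48 mm up.
- catch_left_pad (a point): Point to press on the outer face of the blue catch on the carrier's +y side: 29 mm from the middle plane, 36 mm above the carrier's underside (44 mm above the worktop when seated). The catch is 30 mm wide along x; when seated its free part runs from the lip's top (28 mm above the worktop) up to 56 mm above the worktop.
- catch_right_pad (a point): The same on the -y side; the two outer faces are 58 mm apart at rest and 42 mm apart when both are fully pressed.
- catch_left (a joint): How far the +y catch is pressed inward, 0 to 0.008 m; spring 3 N at rest, 8 N fully in. The tooth clears the lip at about 0.003 to 0.004 m. Grip with 20 N or more.
- catch_right (a joint): The same for the -y catch.
Things that resemble listed ones, but are neither listed nor needed, are in the scene too. What is shaped like the carrier but yellow is not meant.

How it is judged:
By the outcome, as a careful person would: the job done as asked, in the order asked, and still so for the second after the job is handed in, while the arm keeps its last pose, push and grip.
It also fails if it takes over 51 s, if anything falls off the work surface, if the arm or the gripper's body presses on something with over 40 N, if the wrist force passes 120 N, or if a joint passes its speed limit or range.

## Robot

A 6-joint arm with a two-finger parallel gripper is mounted at the origin on a cart in front of the work surface, level with it; the furniture and walls round the work are solid. World frame = base frame: x ahead of the robot, y to its left, z up, the work surface at z = 0. Lengths are in m, angles in rad, forces in N, time in s.
With the tool pointing down it reaches from about 0.25 to 0.725 m from the base axis. Payload 4 kg.
Tool frame: the origin (TCP) lies between the finger pads; the fingertips stand 25 mm ahead of it and the grasp point (between the pads) lies 6 mm ahead of it; z points along the fingers, y is the line along which they close (so a half turn about z gives the same grasp; the last joint's range is limited). The gripper opens to 85 mm and grips with 20 to 120 N. Pads are 22 mm wide; open, the fingers measure 114 mm over their backs; the gripper's body (76 mm by 85 mm) begins 54 mm behind the grasp point. The pads swing forward as they close: fully open they stand 13 mm farther back than shut.
Start: joints at [-1.308, 0.241, 0.005, 1.335, 0, 1.571], TCP at [0.13, -0.483, 0.256] pointing down, gripper open.
Joint ranges: [-2.72, 2.72], [-1.05, 1.87], [-1.09, 1.28], [-1.99, 2.15], [-1.42, 1.44], [-3.14, 3.14]. Speed limits (rad/s): [2.79, 2.79, 3.14, 3.14, 3.14, 3.14].

## Interface

Orientations are given as a unit quaternion [x, y, z, w].
In Python, from workcell import bot gives the robot as it stands. The module is installed in compiled form; this text tells all that it offers.
- The arm moves only by the shell command python3 -m pendant 'ROWS'. ROWS is JSON, one flat list of numbers, 7 for each row, row after row: the shift along the tool's x, y, z normalised to -1 to 1, where 1 is 0.5 m, then the turn, a rotation vector about the tool's x, y, z normalised to -1 to 1, where 1 is 180 degrees, then the opening, from 0 (shut) to 1 (fully open). In form: [tx, ty, tz, ax, ay, az, fingers, tx, ty, tz, ax, ay, az, fingers, ...]. A call has exactly 10 rows; each row is the pose to reach, as a shift and turn from the pose commanded when the call began, along the tool's axes at that moment, turning the shorter way round; what a row does not reach only later rows make up. A row lasts 1/12 s, in which the tool goes at most 41.7 mm and 7.16 degrees, less where a joint would pass 70% of its speed; a pose out of reach is approached as far as the arm can. A call with a number of a shift or a turn outside -1 to 1 is refused whole. A call with a gripper value outside its range is refused whole. The fingers move at their own pace and stop on an object; the grip force is fixed at half the most. Time passes only in rows, so rows that repeat a pose let the fingers close, or fill a call up. It gives the time, the measured TCP pose, the force, the opening and the grip force at its end, in the units of the state.
- bot.get_obs(): the state, without advancing time (a new reading comes with each control period).
- bot.camera(name): name is "side" or "top"; returns a dict with "pixels" (384x512x3 uint8, red, green, blue), "mtx" (3x3 intrinsics, pixels), "k1" (the pictures are not rectified: a ray, as slopes to the right and down, at radius r is drawn at 1 + k1 r^2 times it, then the intrinsics apply), "cam_to_world" (4x4, takes a point from camera to world coordinates). Camera axes: x right, y up, looking along -z (the intrinsics and any distortion apply to the point x, -y, -z); pixel columns grow to the right and rows downward; lengths in m; the calibration is good to about 2 mm. A picture is of the moment at which its call begins. There is no depth.
- bot.job_done(): hands the job in; it is judged then, once.
The state is a dict: "clock": time; "joint_pos": joint angles; "joint_vel": joint speeds; "tau": joint torques, N m; "eef_pos": TCP position; "tool_rot": TCP orientation; "ft_force": force on the tool from outside, world axes, zero at the start; "ft_torque": the same for the moment, N m; "grip_width": finger opening in m; "grasp_force": force on a finger pad.
Only numpy, scipy, OpenCV 4.12 (cv2) and the standard library are available. Lean on these libraries where they do the work, as an engineer would, in place of code of your own. Each camera call takes 0.05 s, during which the arm holds its last target. There are 200 camera calls.

## Working session

There is one attempt and no reset: what is moved stays moved. The work goes in short steps, Python scripts to look and compute and a shell command to move; the robot and the scene stay as the last step left them, time stands still between calls to the robot, and variables do not carry over. Pictures are saved under pics/ and viewed, at most 11 in all, crops included, and the job is handed in when it is done.

```bash
mkdir -p pics
python3 - <<'E'
from workcell import bot
import cv2,numpy as np
for n in("top","side"):
    c=bot.camera(n); cv2.imwrite(f"pics/{n}0.png",cv2.cvtColor(c["pixels"],cv2.COLOR_RGB2BGR))
    print(n,c["mtx"].round(1).tolist(),c["k1"],np.round(c["cam_to_world"],3).tolist())
o=bot.get_obs(); print(o["clock"],o["eef_pos"],o["tool_rot"],o["grip_width"])
E
```

```text
top [[354.9, 0.0, 261.0], [0.0, 354.9, 189.5], [0.0, 0.0, 1.0]] -0.02350730614967588 [[0.014, 0.982, -0.191, 0.257], [-1.0, 0.014, 0.001, 0.04], [0.004, 0.191, 0.982, 1.3], [0.0, 0.0, 0.0, 1.0]]
side [[409.2, 0.0, 260.8], [0.0, 409.2, 197.9], [0.0, 0.0, 1.0]] -0.061663681682434475 [[1.0, 0.017, -0.025, 0.467], [-0.031, 0.441, -0.897, -1.105], [-0.004, 0.897, 0.441, 0.644], [0.0, 0.0, 0.0, 1.0]]
0.1 [ 0.12974934 -0.48234218  0.25550627] [ 9.91380314e-01  1.31012187e-01 -1.21811615e-04 -9.30500854e-04] 0.08542244586273454
```

View pics/top0.png

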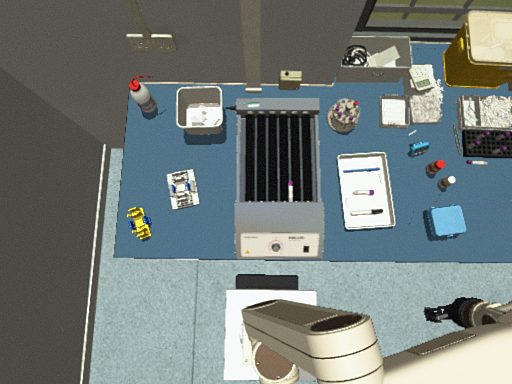

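View pics/side0.png

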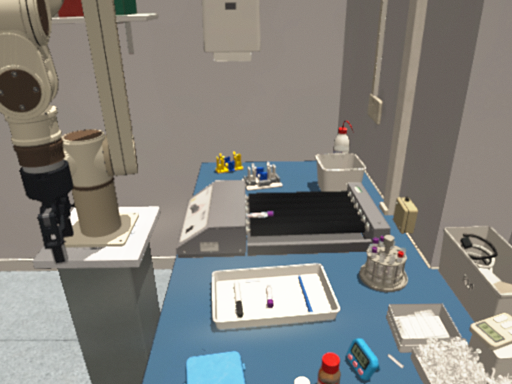

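The top view shows the tray around (365,190), with pen, tube and marker lying across it. The white carrier in its dock is at (183,190), and a yellow look-alike is at (139,222). The mixer sits between the tray and the dock. There are three purple-stoppered candidates: in the tray at (363,192), on the mixer at (291,188) and on the bench at (477,162). Only the first lies in the tray, so I'll confirm it in a crop.

```bash
cat > h.py <<'E'
from workcell import bot
import cv2,numpy as np
from scipy.spatial.transform import Rotation as R
def cast(c,uv,z):
    """pixels -> world points on plane height z"""
    k=np.array([c["k1"],0,0,0,0.])
    n=cv2.undistortPoints(np.float64(uv).reshape(-1,1,2),c["mtx"],k).reshape(-1,2)
    T=c["cam_to_world"]; d=np.c_[n[:,0],-n[:,1],-np.ones(len(n))]@T[:3,:3].T
    return T[:3,3]+d*((z-T[2,3])/d[:,2])[:,None]
def ray(c,uv):
    p=cast(c,uv,0.)[0]; o=c["cam_to_world"][:3,3]; return o,(p-o)/np.linalg.norm(p-o)
def tri(c1,u1,c2,u2):
    (a,d),(b,e)=ray(c1,u1),ray(c2,u2)
    s,t=np.linalg.lstsq(np.c_[d,-e],b-a,rcond=None)[0]; return (a+s*d+b+t*e)/2,np.linalg.norm(a+s*d-b-t*e)
def blobs(c,lo,hi,box,amin=4):
    """HSV mask components inside box (u0,v0,u1,v1): centroid, area, minAreaRect"""
    h=cv2.cvtColor(c["pixels"],cv2.COLOR_RGB2HSV); m=cv2.inRange(h,lo,hi); k=np.zeros_like(m)
    u0,v0,u1,v1=box; k[v0:v1,u0:u1]=m[v0:v1,u0:u1]
    n,l,s,ce=cv2.connectedComponentsWithStats(k)
    return [(ce[i],s[i,4],cv2.minAreaRect(np.argwhere(l==i)[:,::-1].astype(np.float32))) for i in range(1,n) if s[i,4]>=amin]
E
python3 - <<'E'
from h import *
t=bot.camera("top"); s=bot.camera("side")
def crop(c,b,f): u0,v0,u1,v1=b; return cv2.resize(c["pixels"][v0:v1,u0:u1],(400,300),interpolation=cv2.INTER_CUBIC)
im=np.vstack([np.hstack([crop(t,(318,150,418,225),0),crop(t,(123,150,223,225),0)]),np.hstack([crop(s,(210,255,350,360),0),crop(s,(205,140,305,215),0)])])
cv2.imwrite("pics/crop1.png",im[:,:,::-1])
for n,c,b1,b2 in(("t",t,(340,150,398,230),(160,160,205,215)),("s",s,(205,255,345,330),(240,155,290,195))):
    for b in blobs(c,(130,60,30),(165,255,255),b1): print(n,"purple",b)
    for b in blobs(c,(100,120,40),(125,255,255),b2): print(n,"blue",b)
E
```

```text
t purple (array([371.5, 192. ]), np.int32(12), ((371.5, 192.0), (2.0, 3.0), 90.0))
t blue (array([187.65217391, 185.30434783]), np.int32(23), ((187.5, 185.5), (7.0, 3.0), 90.0))
t blue (array([173. , 188.5]), np.int32(16), ((173.0, 188.5), (7.0, 2.0), 90.0))
s purple (array([269.73333333, 302.95555556]), np.int32(45), ((269.5, 303.0), (8.0, 5.0), 90.0))
s blue (array([261.66, 172.23]), np.int32(100), ((261.5, 172.5), (13.0, 9.0), 90.0))
```

View pics/crop1.png

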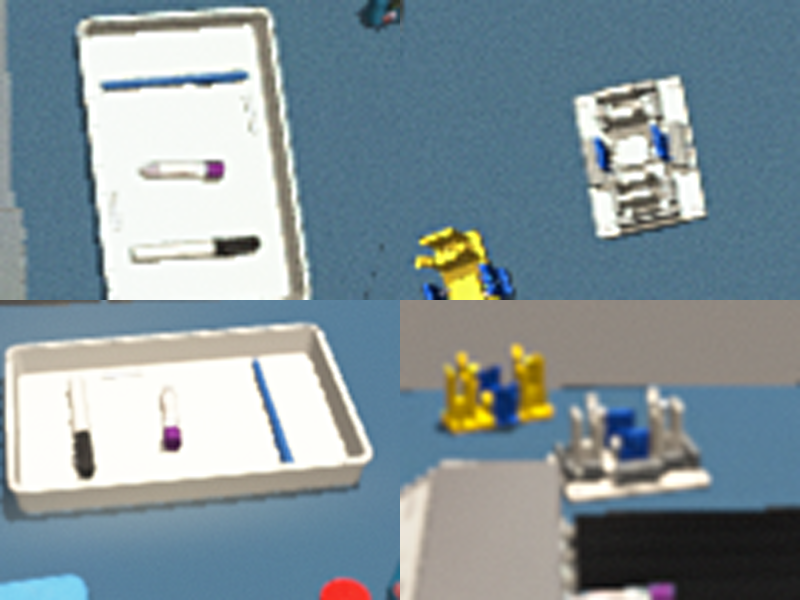

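The crop confirms it. The tray tube has its purple stopper at top pixel (371.5,192) and its clear end at about (352.6,192.3), with the stopper toward -y. The carrier has white posts and two blue catches at top pixels (173,188.5) and (187.6,185.3), and the yellow look-alike is separate from it. Next I'll cast these to world points.

Run:
```python
from h import *
t=bot.camera("top"); s=bot.camera("side")
print("tube ends",cast(t,[[352.6,192.3],[373.7,192]],.0095).round(4).tolist())
h=cv2.cvtColor(t["pixels"],cv2.COLOR_RGB2HSV)
g=t["pixels"][192,340:392].astype(int); print([f"{340+i}:{tuple(x)}" for i,x in enumerate(g) if 8<i<38])
print("stopper top/side tri",tri(t,[371.5,192],s,[269.7,303]))
print("stopper from top",cast(t,[371.5,192],.0095),"side",cast(s,[269.7,303],.0095))
print("catches",cast(t,[[173,188.5],[187.65,185.3]],.052).round(4).tolist())
# dock outline: not-blue region
m=cv2.inRange(h,(95,90,0),(120,255,255)); k=np.zeros_like(m); k[155:220,155:212]=255-m[155:220,155:212]
n,l,st,ce=cv2.connectedComponentsWithStats(k); i=1+st[1:,4].argmax()
pts=np.argwhere(l==i)[:,::-1].astype(np.float32)
r=cv2.minAreaRect(pts); b=cv2.boxPoints(r); print(r,st[i])
w=cast(t,b,.008); print(w.round(4).tolist(),w.mean(0),[np.linalg.norm(w[j]-w[j-1]).round(4) for j in range(4)],[np.degrees(np.arctan2(*(w[j]-w[j-1])[[1,0]])).round(1) for j in range(4)])
# tray outline
print("tray corners",cast(t,[[338,155.5],[385,152.5],[395,226],[344,228]],.03).round(3).tolist())
```

```text
tube ends [[0.5026, -0.3003, 0.0095], [0.5048, -0.379, 0.0095]]
['349:(np.int64(248), np.int64(251), np.int64(248))', '350:(np.int64(248), np.int64(251), np.int64(248))', '351:(np.int64(249), np.int64(252), np.int64(249))', '352:(np.int64(221), np.int64(227), np.int64(216))', '353:(np.int64(192), np.int64(188), np.int64(177))', '354:(np.int64(202), np.int64(191), np.int64(186))', '355:(np.int64(214), np.int64(200), np.int64(200))', '356:(np.int64(213), np.int64(198), np.int64(201))', '357:(np.int64(217), np.int64(202), np.int64(196))', '358:(np.int64(245), np.int64(249), np.int64(241))', '359:(np.int64(254), np.int64(255), np.int64(251))', '360:(np.int64(253), np.int64(255), np.int64(248))', '361:(np.int64(252), np.int64(253), np.int64(242))', '362:(np.int64(251), np.int64(248), np.int64(237))', '363:(np.int64(249), np.int64(246), np.int64(235))', '364:(np.int64(248), np.int64(246), np.int64(233))', '365:(np.int64(252), np.int64(255), np.int64(246))', '366:(np.int64(251), np.int64(251), np.int64(248))', '367:(np.int64(250), np.int64(253), np.int64(254))', '368:(np.int64(250), np.int6
[... 590 characters left out ...]
4321955034))
stopper from top [[ 0.5047313  -0.37083687  0.0095    ]] side [[ 0.50710064 -0.36647887  0.0095    ]]
catches [[0.4992, 0.355, 0.052], [0.5117, 0.303, 0.052]]
((182.53201293945312, 188.67599487304688), (38.01316452026367, 29.068885803222656), 79.69515228271484) [ 166  168   34   42 1037]
[[0.5681, 0.4005, 0.008], [0.5896, 0.2942, 0.008], [0.4482, 0.2621, 0.008], [0.4274, 0.3663, 0.008]] [0.5083236  0.33075692 0.008     ] [np.float64(0.1448), np.float64(0.1084), np.float64(0.145), np.float64(0.1062)] [np.float64(13.7), np.float64(-78.5), np.float64(-167.2), np.float64(101.3)]
tray corners [[0.637, -0.245, 0.03], [0.652, -0.422, 0.03], [0.378, -0.444, 0.03], [0.368, -0.259, 0.03]]
```

The tube centre is about (0.504,-0.340) at yaw 1.6°. The dock is about (0.507,0.330) at yaw 12.5°. The sizes agree with the description: tube 79 mm, catches 53 mm apart, dock 145x107 mm including blur. Moving above the tube now.

```bash
cat > go.py <<'E'
import sys; from h import *
# usage: go.py x y z yaw_of_closing_line(deg): prints normalised shift & turn
x,y,z,w=map(float,sys.argv[1:5]); o=bot.get_obs(); r=R.from_quat(o["tool_rot"])
c,s=np.cos(np.radians(w)),np.sin(np.radians(w)); Y=np.array([c,s,0]); Z=np.array([0,0,-1.]); T=R.from_matrix(np.c_[np.cross(Y,Z),Y,Z])
print("shift",(r.inv().apply(np.array([x,y,z])-o["eef_pos"])/.5).round(4),"turn",((r.inv()*T).as_rotvec()/np.pi).round(4),"clock",o["clock"],"yawY",np.degrees(np.arctan2(*r.as_matrix()[[1,0],1])).round(2),"j",o["joint_pos"].round(2))
E
python3 go.py 0.504 -0.340 0.15 1.6
python3 -m pendant '[0.08,-0.01,0,0,0,-0.04,0.55, 0.16,-0.015,0.02,0,0,-0.08,0.55, 0.24,-0.025,0.04,0,0,-0.12,0.55, 0.32,-0.03,0.06,0,0,-0.16,0.55, 0.4,-0.04,0.08,0,0,-0.2,0.55, 0.48,-0.05,0.1,0,0,-0.24,0.55, 0.56,-0.055,0.12,0,0,-0.28,0.55, 0.64,-0.065,0.14,0,0,-0.32,0.55, 0.72,-0.07,0.16,0,0,-0.36,0.55, 0.77,-0.075,0.18,0,0,-0.4,0.55]'
python3 go.py 0.504 -0.340 0.10 1.6
```

```text
shift [ 0.7967 -0.0809  0.212 ] turn [-2.000e-04 -2.000e-04 -4.252e-01] clock 0.3 yawY -74.94 j [-1.31  0.24  0.    1.34  0.    1.57]
clock: 1.13
eef_pos: [0.4955, -0.3448, 0.1656]
tool_rot: [0.724, 0.69, 0.001, 0.001]
ft_force: [0.1, -0.9, -1.0]
grip_width: 0.0471
grasp_force: 0.0
shift [0.0104 0.0164 0.1312] turn [ 0.0005 -0.     -0.0245] clock 1.1333 yawY -2.8 j [-0.61  0.49  0.14  1.21  0.    1.01]
```

```bash
python3 -m pendant '[0.005,0.008,0.06,0,0,-0.012,0.55, 0.01,0.016,0.12,0,0,-0.024,0.55, 0.01,0.016,0.16,0,0,-0.024,0.55, 0.01,0.016,0.17,0,0,-0.024,0.55, 0.01,0.016,0.17,0,0,-0.024,0.55, 0.01,0.016,0.17,0,0,-0.024,0.55, 0.01,0.016,0.17,0,0,-0.024,0.55, 0.01,0.016,0.17,0,0,-0.024,0.55, 0.01,0.016,0.17,0,0,-0.024,0.55, 0.01,0.016,0.17,0,0,-0.024,0.55]'
python3 - <<'E'
from h import *
t=bot.camera("top"); s=bot.camera("side")
a=cv2.resize(t["pixels"][140:240,318:418],(400,400),interpolation=cv2.INTER_CUBIC)
b=cv2.resize(s["pixels"][240:340,220:320],(400,400),interpolation=cv2.INTER_CUBIC)
cv2.imwrite("pics/g1.png",np.hstack([a,b])[:,:,::-1])
E
python3 go.py 0.504 -0.340 0.029 1.6
```

```text
clock: 1.97
eef_pos: [0.5007, -0.3427, 0.0826]
tool_rot: [0.701, 0.713, 0.0, 0.001]
ft_force: [0.1, -0.2, 0.0]
grip_width: 0.0469
grasp_force: 0.0
shift [0.0046 0.0072 0.106 ] turn [ 0.0003  0.0002 -0.0034] clock 2.0667 yawY 0.98 j [-0.6   0.57  0.03  1.03  0.    0.95]
```

View pics/g1.png

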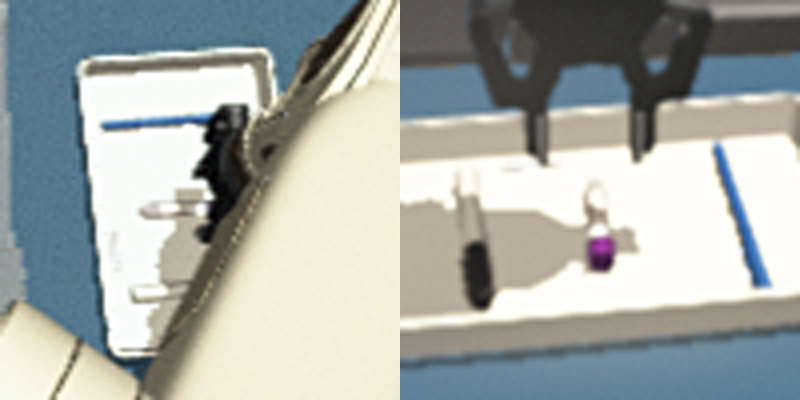

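In the side crop the fingers straddle the tube: the fingertips are at about (540,160) and (640,160), and the tube runs from (597,190) to (600,255). The aim is good, so I'll descend and grip.

```bash
python3 -m pendant '[0.002,0.004,0.03,0,0,0,0.55, 0.005,0.007,0.06,0,0,-0.003,0.55, 0.005,0.007,0.085,0,0,-0.003,0.55, 0.005,0.007,0.1,0,0,-0.003,0.55, 0.005,0.007,0.106,0,0,-0.003,0.55, 0.005,0.007,0.106,0,0,-0.003,0.55, 0.005,0.007,0.106,0,0,-0.003,0.1, 0.005,0.007,0.106,0,0,-0.003,0, 0.005,0.007,0.106,0,0,-0.003,0, 0.005,0.007,0.106,0,0,-0.003,0]'
python3 -m pendant '[0,0,0,0,0,0,0, 0,0,0,0,0,0,0, 0,0,0,0,0,0,0, 0,0,-0.02,0,0,0,0, 0,0,-0.05,0,0,0,0, 0,0,-0.1,0,0,0,0, 0,0,-0.16,0,0,0,0, 0,0,-0.22,0,0,0,0, 0,0,-0.28,0,0,0,0, 0,0,-0.34,0,0,0,0]'
python3 go.py 0.507 0.330 0.26 102.5
python3 - <<'E'
from h import *
s=bot.camera("side")
b=cv2.resize(s["pixels"][160:300,200:340],(560,560),interpolation=cv2.INTER_CUBIC)
cv2.imwrite("pics/g2.png",b[:,:,::-1])
E
```

```text
clock: 2.9
eef_pos: [0.5044, -0.34, 0.0294]
tool_rot: [0.698, 0.716, 0.0, 0.001]
ft_force: [0.6, 0.2, 2.9]
grip_width: 0.0102
grasp_force: 58.6
clock: 3.73
eef_pos: [0.503, -0.3391, 0.1998]
tool_rot: [0.698, 0.717, -0.0, -0.001]
ft_force: [-0.4, -0.1, -0.0]
grip_width: 0.0102
grasp_force: 58.8
shift [ 1.3376  0.0437 -0.1197] turn [-1.000e-04 -4.000e-04 -5.609e-01] clock 3.7333 yawY 1.54 j [-0.59  0.48  0.21  1.3  -0.    0.95]
```

View pics/g2.png

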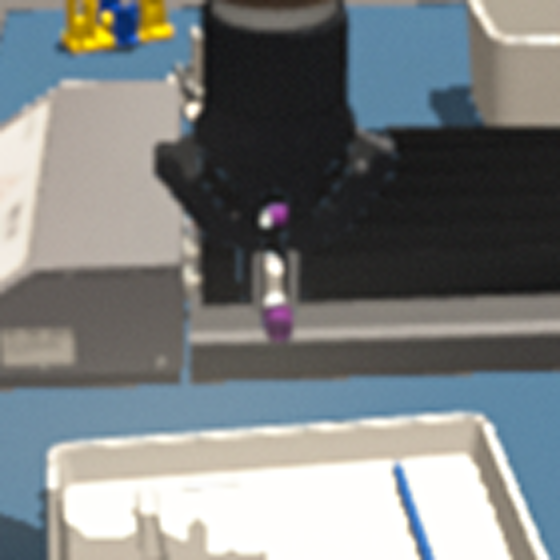

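The tube is held: opening 10 mm, with the stopper at side crop (278,320), which is about pixel (269,239.6). I'll check the grip offset along the tube while moving on.

```bash
python3 - <<'E'
from h import *
s=bot.camera("side"); o=bot.get_obs()
b=max(blobs(s,(130,60,30),(165,255,255),(255,225,285,260)),key=lambda b:b[1]); p=cast(s,b[0],o["eef_pos"][2]-.0195)[0]
print(b,p,p-o["eef_pos"])
E
python3 -m pendant '[0.02,0,-0.05,0,0,-0.02,0, 0.06,0,-0.1,0,0,-0.05,0, 0.12,0.005,-0.12,0,0,-0.09,0, 0.19,0.007,-0.12,0,0,-0.12,0, 0.26,0.01,-0.12,0,0,-0.15,0, 0.33,0.012,-0.12,0,0,-0.18,0, 0.4,0.015,-0.12,0,0,-0.21,0, 0.47,0.018,-0.12,0,0,-0.24,0, 0.54,0.02,-0.12,0,0,-0.27,0, 0.61,0.022,-0.12,0,0,-0.3,0]'
python3 go.py 0.507 0.330 0.26 102.5
```

```text
(array([270.70833333, 237.20833333]), np.int32(48), ((271.1000061035156, 237.30001831054688), (7.589465618133545, 6.957010269165039), 71.56504821777344)) [ 0.50847363 -0.36242693  0.18546364] [ 0.00242555 -0.0212528  -0.0195    ]
clock: 4.67
eef_pos: [0.5055, -0.0327, 0.2576]
tool_rot: [0.294, 0.956, -0.0, -0.001]
ft_force: [0.3, 0.9, -0.4]
grip_width: 0.0096
grasp_force: 58.8
shift [ 0.4053  0.6016 -0.0047] turn [-1.000e-04 -6.000e-04 -2.595e-01] clock 4.6667 yawY 55.79 j [-0.06  0.25  0.03  1.34 -0.    0.53]
```

```bash
python3 -m pendant '[0.05,0.07,0,0,0,-0.03,0, 0.1,0.14,0,0,0,-0.06,0, 0.15,0.21,0,0,0,-0.09,0, 0.2,0.29,0,0,0,-0.12,0, 0.25,0.36,0,0,0,-0.15,0, 0.3,0.43,0,0,0,-0.18,0, 0.34,0.5,0,0,0,-0.21,0, 0.38,0.56,0,0,0,-0.24,0, 0.4,0.59,0,0,0,-0.26,0, 0.4,0.6,0,0,0,-0.26,0]'
python3 -m pendant '[0,0,0.04,0,0,0,0, 0,0,0.08,0,0,0,0, 0,0,0.12,0,0,0,0, 0,0,0.16,0,0,0,0, 0,0,0.18,0,0,0,0, 0,0,0.2,0,0,0,0, 0,0,0.2,0,0,0,0, 0,0,0.2,0,0,0,0, 0,0,0.2,0,0,0,0, 0,0,0.2,0,0,0,0]'
python3 - <<'E'
from h import *
t=bot.camera("top"); s=bot.camera("side")
a=cv2.resize(t["pixels"][150:225,145:220],(400,400),interpolation=cv2.INTER_CUBIC)
b=cv2.resize(s["pixels"][130:205,225:300],(400,400),interpolation=cv2.INTER_CUBIC)
cv2.imwrite("pics/p1.png",np.hstack([a,b])[:,:,::-1])
E
python3 go.py 0.507 0.330 0.0895 102.5
```

```text
clock: 5.5
eef_pos: [0.5098, 0.3305, 0.2566]
tool_rot: [-0.111, 0.994, 0.0, -0.001]
ft_force: [-0.6, -0.2, -1.2]
grip_width: 0.0102
grasp_force: 58.9
clock: 6.33
eef_pos: [0.5122, 0.3266, 0.1598]
tool_rot: [-0.107, 0.994, 0.001, 0.001]
ft_force: [0.0, 0.3, 0.0]
grip_width: 0.0101
grasp_force: 58.9
shift [0.0085 0.0087 0.1401] turn [ 0.0002  0.0007 -0.0009] clock 6.4333 yawY 102.34 j [ 0.57  0.5   0.14  1.2  -0.    0.35]
```

View pics/p1.png

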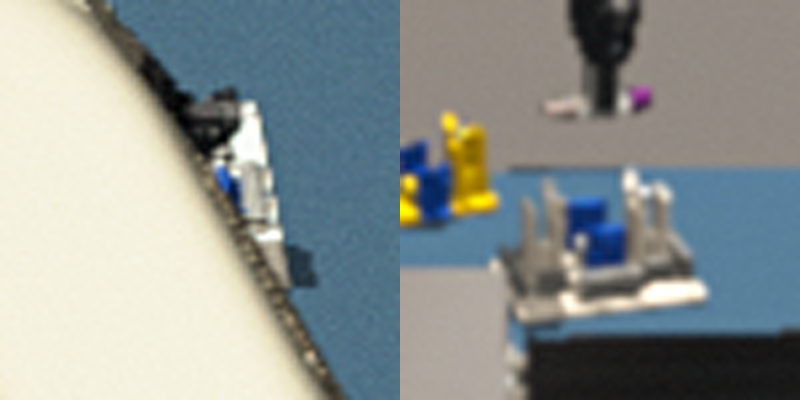

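The side crop shows the held tube level, from (543,106) to the stopper at (652,97). The carrier's four support tine tops are at about (528,195), (552,180), (630,172) and (660,186). I'll cast both for a relative fit.

Run:
```python
from h import *
s=bot.camera("side"); f=lambda p:(np.array(p,float)-[400,0]+.5)/ (400/75)-.5+[225,130]
T=cast(s,f([[528,195],[552,180],[630,172],[660,186]]),.078); print("tines",T.round(4).tolist(),T.mean(0))
p=blobs(s,(130,60,30),(165,255,255),(262,140,285,155)); print(p)
for u in([543,106],[652,97],[603,110]):
    # intersect with vertical plane through the TCP, dir yaw 12.5
    o,d=ray(s,f([u])); n=np.array([-np.sin(np.radians(12.5)),np.cos(np.radians(12.5)),0]); e=bot.get_obs()["eef_pos"]
    q=o+d*(n@(e-o))/(n@d); print("tube pt",q.round(4),"along",((q-e)@[n[1],-n[0],0]).round(4))
b=blobs(s,(100,150,40),(125,255,255),(250,160,275,185)); print("blue",b)
```

```text
tines [[0.4621, 0.3161, 0.078], [0.4793, 0.3441, 0.078], [0.5353, 0.3574, 0.078], [0.5552, 0.3293, 0.078]] [0.50798393 0.33671973 0.078     ]
[(array([269.66666667, 147.66666667]), np.int32(15), ((269.5, 148.0), (4.0, 3.0), 90.0))]
tube pt [0.4735 0.318  0.1427] along -0.0392
tube pt [0.5494 0.3348 0.1422] along 0.0385
tube pt [0.5151 0.3272 0.1359] along 0.0034
blue [(array([261.6       , 172.54117647]), np.int32(85), ((261.5, 173.0), (12.0, 9.0), 90.0))]
```

The held tube is centred on the TCP, its measured length is 78 mm, and it is level. The outer pair in the side view are the end plates, about 91 mm apart, and they share the same midpoint. I'll take the cradle as (0.509,0.331), go lower and look again.

```bash
python3 go.py 0.509 0.331 0.115 12.5 >/dev/null; python3 go.py 0.509 0.331 0.112 102.5
python3 -m pendant '[0.003,0.002,0.02,0,0,0,0, 0.005,0.005,0.04,0,0,0,0, 0.006,0.007,0.06,0,0,0,0, 0.006,0.009,0.08,0,0,0,0, 0.006,0.009,0.09,0,0,0,0, 0.006,0.009,0.095,0,0,0,0, 0.006,0.009,0.095,0,0,0,0, 0.006,0.009,0.095,0,0,0,0, 0.006,0.009,0.095,0,0,0,0, 0.006,0.009,0.095,0,0,0,0]'
python3 - <<'E'
from h import *
s=bot.camera("side")
b=cv2.resize(s["pixels"][140:200,225:305],(800,600),interpolation=cv2.INTER_CUBIC)
cv2.imwrite("pics/p2.png",b[:,:,::-1])
E
python3 go.py 0.509 0.331 0.0885 102.5
```

```text
shift [0.0037 0.0099 0.0946] turn [ 0.0002  0.0005 -0.0009] clock 6.4833 yawY 102.34 j [ 0.57  0.5   0.14  1.2  -0.    0.35]
clock: 7.32
eef_pos: [0.5079, 0.3302, 0.1115]
tool_rot: [-0.107, 0.994, 0.0, 0.001]
ft_force: [0.1, -0.6, -0.7]
grip_width: 0.0102
grasp_force: 58.9
shift [-0.0025  0.0012  0.0459] turn [ 0.0001  0.0004 -0.0009] clock 7.3667 yawY 102.33 j [ 0.58  0.54  0.06  1.09 -0.    0.36]
```

View pics/p2.png

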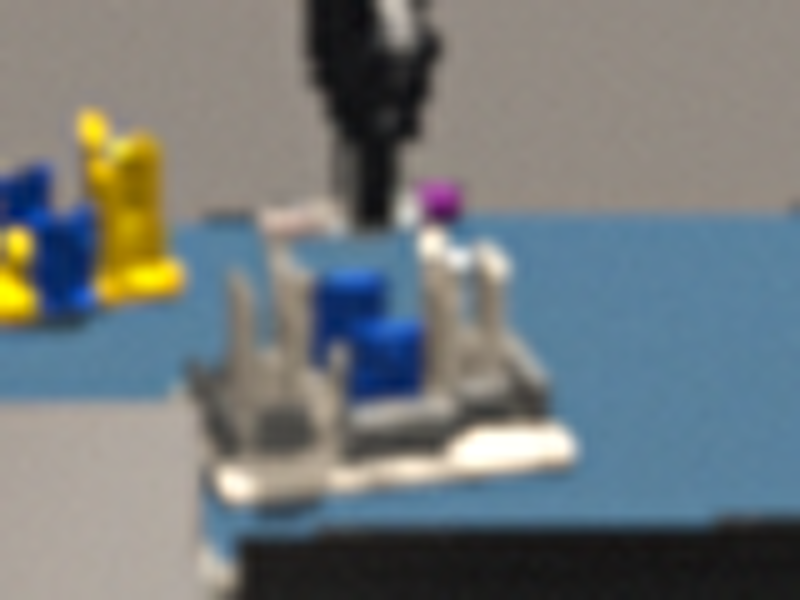

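The side crop shows the tube from x=262 to 462 (mid 362), end plates at about 240 and 492 (mid 366) and catches at about 350 and 388 (mid 369). So the cradle is about 2 mm further in +x. I'll check y from the catch tops.

```bash
python3 - <<'E'
from h import *
s=bot.camera("side"); f=lambda p:(np.array(p,float)+.5)/10-.5+[225,140]
print("catch tops (z .056)",cast(s,f([[388,322],[350,272]]),.056).round(4).tolist())
print("plates(z .070)",cast(s,f([[240,272],[494,245]]),.070).round(4).tolist())
print("tube ends (z .092)",cast(s,f([[262,215],[462,198]]),.092).round(4).tolist())
E
python3 go.py 0.510 0.332 0.090 102.5
```

```text
catch tops (z .056) [[0.517, 0.3125, 0.056], [0.5041, 0.3633, 0.056]]
plates(z .070) [[0.4619, 0.3301, 0.07], [0.559, 0.3538, 0.07]]
tube ends (z .092) [[0.4705, 0.3322, 0.092], [0.5463, 0.3469, 0.092]]
shift [-0.005   0.0028  0.0429] turn [ 0.0001  0.0003 -0.0009] clock 7.4167 yawY 102.33 j [ 0.58  0.54  0.06  1.09 -0.    0.36]
```

```bash
python3 -m pendant '[-0.003,0.001,0.005,0,0,0,0, -0.005,0.001,0.01,0,0,0,0, -0.005,0.001,0.016,0,0,0,0, -0.005,0.001,0.022,0,0,0,0, -0.005,0.001,0.028,0,0,0,0, -0.005,0.001,0.034,0,0,0,0, -0.005,0.001,0.039,0,0,0,0, -0.005,0.001,0.043,0,0,0,0, -0.005,0.001,0.043,0,0,0,0, -0.005,0.001,0.043,0,0,0,0]'
python3 - <<'E'
from h import *
s=bot.camera("side")
b=cv2.resize(s["pixels"][140:200,225:305],(800,600),interpolation=cv2.INTER_CUBIC)
cv2.imwrite("pics/p3.png",b[:,:,::-1])
E
```

```text
clock: 8.25
eef_pos: [0.5097, 0.3309, 0.0892]
tool_rot: [-0.107, 0.994, -0.0, -0.0]
ft_force: [-0.0, -0.4, -0.3]
grip_width: 0.0102
grasp_force: 58.9
```

View pics/p3.png

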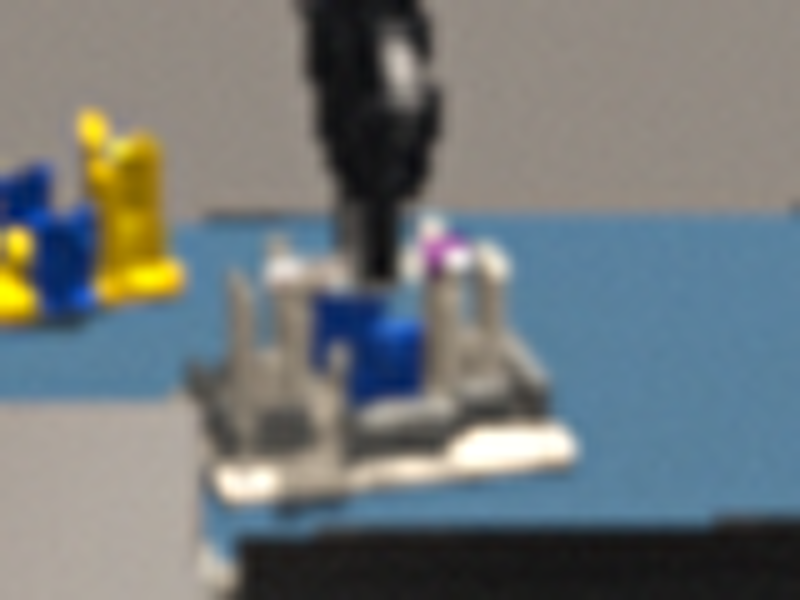

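The tube is now behind the near tines and between the posts (stopper at (440,255)), with no contact force. I'll lower a few mm to the notch floor and check the force.

```bash
python3 -m pendant '[0,0,0.001,0,0,0,0, 0,0,0.002,0,0,0,0, 0,0,0.003,0,0,0,0, 0,0,0.003,0,0,0,0, 0,0,0.003,0,0,0,0, 0,0,0.003,0,0,0,0, 0,0,0.003,0,0,0,0, 0,0,0.003,0,0,0,0, 0,0,0.003,0,0,0,0, 0,0,0.003,0,0,0,0]'
```

```text
clock: 9.13
eef_pos: [0.5099, 0.331, 0.0879]
tool_rot: [-0.107, 0.994, 0.0, 0.0]
ft_force: [0.3, 0.5, 0.6]
grip_width: 0.0103
grasp_force: 59.0
```

```bash
python3 -m pendant '[0,0,0,0,0,0,0.2, 0,0,0,0,0,0,0.3, 0,0,0,0,0,0,0.4, 0,0,0,0,0,0,0.45, 0,0,-0.01,0,0,0,0.45, 0,0,-0.03,0,0,0,0.6, 0,0,-0.06,0,0,0,1, 0,0,-0.09,0,0,0,1, 0,0,-0.09,0,0,0,1, 0,0,-0.09,0,0,0,1]'
python3 - <<'E'
from h import *
s=bot.camera("side"); t=bot.camera("top")
b=cv2.resize(s["pixels"][140:200,235:285],(500,600),interpolation=cv2.INTER_CUBIC)
a=cv2.resize(t["pixels"][165:215,165:190],(300,600),interpolation=cv2.INTER_CUBIC)
cv2.imwrite("pics/p4.png",np.hstack([b,a])[:,:,::-1])
E
python3 go.py 0.5105 0.3310 0.056 102.5
```

```text
clock: 9.97
eef_pos: [0.5107, 0.3316, 0.1345]
tool_rot: [-0.107, 0.994, 0.001, 0.002]
ft_force: [0.0, -0.5, -1.1]
grip_width: 0.0855
grasp_force: 0.0
shift [-0.002 -0.     0.153] turn [-0.     -0.0001 -0.0009] clock 10.0667 yawY 102.33 j [0.58 0.53 0.1  1.14 0.   0.36]
```

View pics/p4.png

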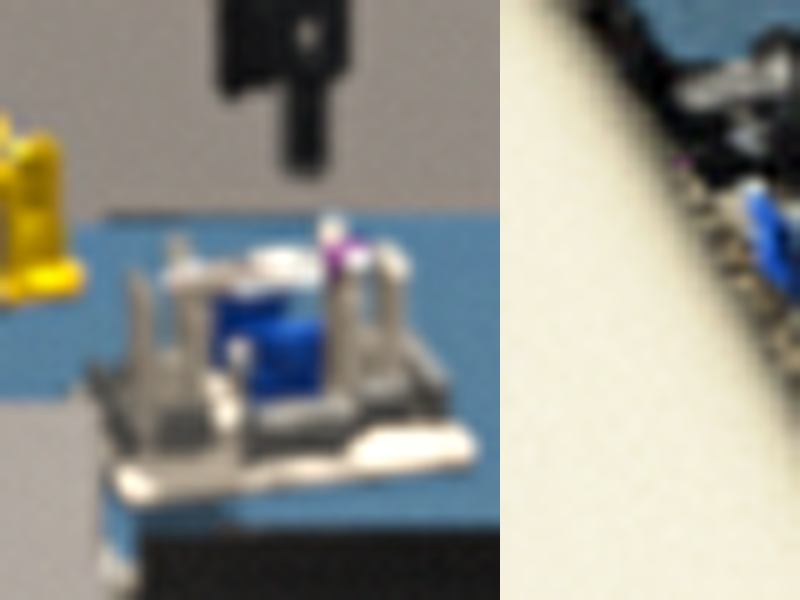

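The tube lies level on both supports, from (165,270) to the stopper at (345,255), between the end plates at x≈140 and 395. The fingers are clear above it. I'll descend open around the catches and pinch.

```bash
python3 -m pendant '[-0.001,0,0.025,0,0,0,1, -0.001,0,0.055,0,0,0,1, -0.001,0,0.085,0,0,0,1, -0.001,0,0.11,0,0,0,1, -0.001,0,0.13,0,0,0,1, -0.001,0,0.145,0,0,0,1, -0.001,0,0.155,0,0,0,1, -0.001,0,0.155,0,0,0,1, -0.001,0,0.155,0,0,0,1, -0.001,0,0.155,0,0,0,1]'
python3 -m pendant '[0,0,0,0,0,0,0.85, 0,0,0,0,0,0,0.8, 0,0,0,0,0,0,0.75, 0,0,0,0,0,0,0.7, 0,0,0,0,0,0,0.65, 0,0,0,0,0,0,0.6, 0,0,0,0,0,0,0.5, 0,0,0,0,0,0,0.4, 0,0,0,0,0,0,0.3, 0,0,0,0,0,0,0.3]'
```

```text
clock: 10.9
eef_pos: [0.5108, 0.3314, 0.056]
tool_rot: [-0.107, 0.994, 0.0, 0.001]
ft_force: [0.4, 0.1, 0.5]
grip_width: 0.0854
grasp_force: 0.0
clock: 11.73
eef_pos: [0.5108, 0.3331, 0.0587]
tool_rot: [-0.108, 0.994, 0.002, 0.001]
ft_force: [-4.8, 2.0, 15.5]
grip_width: 0.0373
grasp_force: 61.6
```

The catches are pinched fully in: 61 N at 37 mm opening. The tube's 13 mm read as 10 mm, so the gauge reads a little low. I'll lift slowly and straight up.

```bash
python3 -m pendant '[0,0,-0.003,0,0,0,0.1, 0,0,-0.006,0,0,0,0.1, 0,0,-0.01,0,0,0,0.1, 0,0,-0.015,0,0,0,0.1, 0,0,-0.02,0,0,0,0.1, 0,0,-0.025,0,0,0,0.1, 0,0,-0.03,0,0,0,0.1, 0,0,-0.035,0,0,0,0.1, 0,0,-0.04,0,0,0,0.1, 0,0,-0.04,0,0,0,0.1]'
python3 - <<'E'
from h import *
s=bot.camera("side")
b=cv2.resize(s["pixels"][130:200,235:293],(497,600),interpolation=cv2.INTER_CUBIC)
cv2.imwrite("pics/l1.png",b[:,:,::-1])
E
```

```text
clock: 12.57
eef_pos: [0.5095, 0.3327, 0.0745]
tool_rot: [-0.108, 0.994, 0.001, -0.001]
ft_force: [-1.3, 6.7, -3.0]
grip_width: 0.0367
grasp_force: 61.2
```

View pics/l1.png

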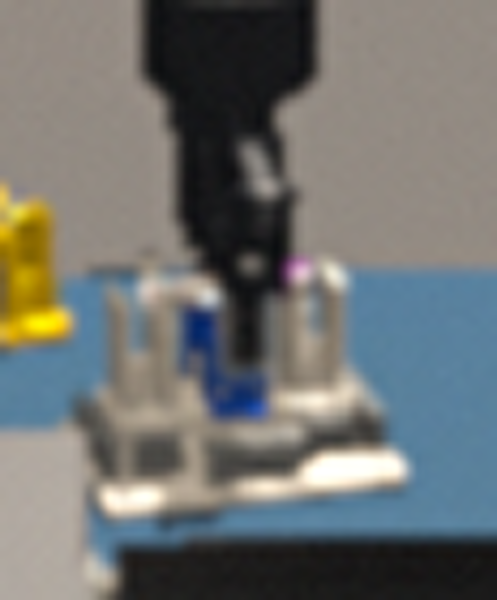

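The carrier has come up with the gripper: the right tine top moved from row 164.5 to 161, about 15 mm. The tube still lies in it, with the stopper at (295,270). I'll continue up.

```bash
python3 -m pendant '[0,0,-0.006,0,0,0,0.1, 0,0,-0.014,0,0,0,0.1, 0,0,-0.024,0,0,0,0.1, 0,0,-0.034,0,0,0,0.1, 0,0,-0.044,0,0,0,0.1, 0,0,-0.056,0,0,0,0.1, 0,0,-0.07,0,0,0,0.1, 0,0,-0.085,0,0,0,0.1, 0,0,-0.1,0,0,0,0.1, 0,0,-0.115,0,0,0,0.1]'
python3 -m pendant '[0,0,-0.015,0,0,0,0.1, 0,0,-0.03,0,0,0,0.1, 0,0,-0.045,0,0,0,0.1, 0,0,-0.06,0,0,0,0.1, 0,0,-0.075,0,0,0,0.1, 0,0,-0.09,0,0,0,0.1, 0,0,-0.105,0,0,0,0.1, 0,0,-0.12,0,0,0,0.1, 0,0,-0.13,0,0,0,0.1, 0,0,-0.135,0,0,0,0.1]'
python3 -m pendant '[0,0,-0.003,0,0,0,0.1, 0,0,-0.005,0,0,0,0.1, 0,0,-0.005,0,0,0,0.1, 0,0,-0.005,0,0,0,0.1, 0,0,-0.005,0,0,0,0.1, 0,0,-0.005,0,0,0,0.1, 0,0,-0.005,0,0,0,0.1, 0,0,-0.005,0,0,0,0.1, 0,0,-0.005,0,0,0,0.1, 0,0,-0.005,0,0,0,0.1]'
python3 - <<'E'
from h import *
s=bot.camera("side")
b=cv2.resize(s["pixels"][100:200,225:305],(480,600),interpolation=cv2.INTER_CUBIC)
cv2.imwrite("pics/l2.png",b[:,:,::-1]); o=bot.get_obs(); print(abs(o["joint_vel"]).max())
E
```

```text
clock: 13.45
eef_pos: [0.5104, 0.331, 0.1339]
tool_rot: [-0.107, 0.994, 0.0, 0.0]
ft_force: [0.2, 0.0, -2.2]
grip_width: 0.037
grasp_force: 62.4
clock: 14.28
eef_pos: [0.5107, 0.3313, 0.2015]
tool_rot: [-0.107, 0.994, 0.0, 0.001]
ft_force: [0.9, -0.3, -1.4]
grip_width: 0.037
grasp_force: 62.4
clock: 15.12
eef_pos: [0.5103, 0.3311, 0.2028]
tool_rot: [-0.107, 0.994, 0.0, -0.0]
ft_force: [-1.0, -0.7, -1.7]
grip_width: 0.0369
grasp_force: 62.4
0.0017382665076938499
```

View pics/l2.png

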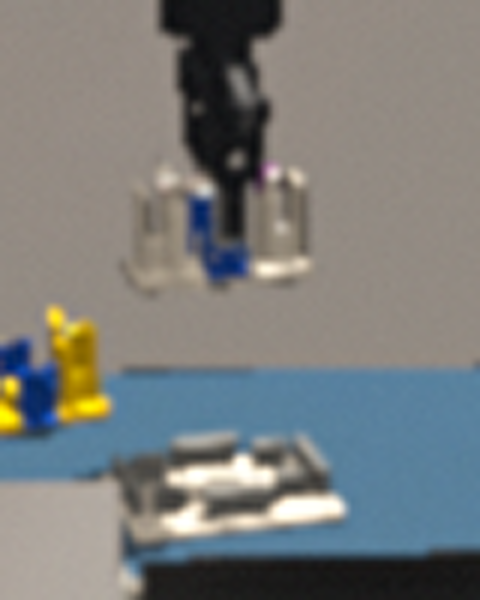

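The carrier hangs level, about 14 cm above the empty dock (its floor edge from (140,285) to (310,268) runs parallel to the dock's). The tube is in it, with the stopper at (265,175), and the arm is still. Handing in.

```bash
python3 -c "
from workcell import bot
print(bot.job_done())"
```

```text
the job is handed in; nothing more can be done
None
```

I laid the purple-stoppered tube in the cradle and lifted the carrier by its pinched catches. The job was handed in with the carrier level and still about 14 cm above the dock, the tube still in it, at about 15 s on the clock; the hand-in returned no verdict.

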